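# Clip the tube core into the modelling board

## Robot

A 7-joint arm with a two-finger parallel gripper is mounted at the origin on the work surface. World frame = base frame: x ahead of the robot, y to its left, z up, the work surface at z = 0. Lengths are in m, angles in rad, forces in N, time in s.
With the tool pointing down it reaches from about 0.4 to 0.75 m from the base axis. Payload 19.5 kg.
Tool frame: the origin (TCP) lies midway between the tips of the shut fingers; the grasp point (between the pads) lies 19 mm behind it; z points along the fingers, y is the direction in which the jaws open and shut (so a half turn about z gives the same grasp; the last joint's range is limited). The gripper opens to 85 mm and grips with 20 to 120 N. Pads are 22 mm wide; open, the fingers measure 114 mm over their backs; the gripper's body (76 mm by 85 mm) begins 54 mm behind the grasp point. The pads swing forward as they close: fully open they stand 13 mm farther back than shut.
Start: joints at [1.098, 0.707, -0.028, 1.485, 0.022, 0.951, -0.075], TCP at [0.24, -0.522, 0.231] pointing down, gripper open.
Joint ranges: [-2.71, 2.71], [-0.32, 2.16], [-1.57, 1.52], [0, 2.45], [-1.46, 4.6], [0, 2.02], [-2.83, 2.83]. Speed limits (rad/s): [1.89, 1.89, 2.57, 2.57, 3.01, 3.01, 3.01].

## Interface

Orientations are given as a unit quaternion [w, x, y, z].
In Python, from station import arm gives the robot as it stands. The module is installed in compiled form; this text tells all that it offers.
- The arm moves only by the tool jog_arm, never from a script. Its argument "moves" is a list of rows, each an object of numbers: "grip": the opening, from 0 (shut) to 1 (fully open); "tx", "ty", "tz": the shift along the world's x, y, z scaled (see below); "roll": the turn about the world's z scaled (see below). In form: [{"grip": .., "tx": .., "ty": .., "tz": .., "roll": ..}, ...]. A call has 1 to 12 rows; each row is the pose to reach, as a shift and turn from the pose commanded when the call began; what a row does not reach only later rows make up. The controller multiplies each number of a shift by 200 mm and each number of a turn by 0.5 rad. A row lasts 1/8 s, in which the tool goes at most 62.5 mm and 10.7 degrees, less where a joint would pass 70% of its speed; a pose out of reach is approached as far as the arm can. A call with a number of a shift or a turn outside -1 to 1 is refused whole. A call with a gripper value outside its range is refused whole. The fingers move at their own pace and stop on an object; the grip force is fixed at half the most. Time passes only in rows, so rows that repeat a pose let the fingers close. It gives the time, the measured TCP pose, the force and the opening at its end, in the units of the state.
- arm.state(): the state, without advancing time (a new reading comes with each control period).
- arm.camera(name): name is "side" or "top" or "wrist"; returns a dict with "pixels" (400x640x3 uint8, blue, green, red), "mtx" (3x3 intrinsics, pixels), "R" (3x3) and "t" (3): a world point X has camera coordinates R X + t; the wrist camera has in their place "hand_eye" (4x4, takes a point from camera to tool coordinates, whose origin is the TCP and whose axes are the flange's). Camera axes: x right, y down, z forward; pixel columns grow to the right and rows downward; lengths in m; the calibration is good to about 2 mm. A picture is of the moment at which its call begins: read the wrist's pose just before it. There is no depth.
- arm.hand_in(): hands the job in, once; it reports no verdict.
The state is a dict: "t": time; "qpos": joint angles; "joint_velocities": joint speeds; "tau": joint torques, N m; "tcp_pos": TCP position; "eef_rot": TCP orientation; "wrist_force": force on the tool from outside, world axes, zero at the start; "ft_torque": the same for the moment, N m; "grip_width": opening from 0.0 (shut) to 1.0 (fully open).
Only numpy, scipy, OpenCV 4.12 (cv2) and the standard library are available. Lean on these libraries where they do the work, as an engineer would, in place of code of your own. Each camera call takes 0.05 s, during which the arm holds its last target. There are 200 camera calls.

## Task

Take the orange tube from its wooden cradle and press it down into the two grey spring clips on the mounting board until both have snapped round it and it lies fully home, with its end up against the aluminium stop. The clips sit at an unknown height, so feel your way: press only as hard as the clips need and do not ram the tube into clips or stop; leave everything else on the bench where it is, and let go of the tube.

Things in the scene. Friction and masses are not known exactly. Their poses are not given: they have to be found in the camera images.
- tube_mid (a point): middle of the orange plastic tube (32 mm diameter, 240 mm long, both ends alike, 0.08 to 0.16 kg), on its axis; its y runs along the tube. At the start it lies level in two V-blocks on a dark wooden cradle, axis 58 mm above the table; 150 mm are free between the V-blocks for grasping at the middle, and 27 mm under the tube
- board: wooden mounting board, fixed, 110 (x) by 310 (y) by 18 mm; origin at the centre of its underside, on the table, z up. The tube belongs along its y, at x = 0. Two spring clips stand at y = -68 and +68 mm on a steel rail, the stop at +y. The rail's height differs for each job and is NOT in the pose: a seated tube has its axis 66 to 86 mm above this origin. Under a seated tube 24 mm are free down to the rail
- clip_near (a point): point on the board's underside below the clip at y = +68 mm, the one next to the stop (same axes as the board). A clip is 24 mm long in y, grey: a flat rigid saddle and two sprung fingers that bulge inwards 12 mm above the seated axis and flare to 22 mm above it. 112 mm are free along y between the two clips. A seated tube slides along in the clips with about 3 to 12 N
- clip_far (a point): the same, below the clip at y = -68 mm. A tube coming down centred first touches the fingers with its axis about 26 mm above the seated height, needs 8 to 22 N (both clips together) until 12 mm above it, then only little until it lies on the rigid saddles. The tube may pivot in the grasp and one clip snap before the other
- stop (a point): middle of the flat face of the aluminium end stop that looks to the clips (board's y = +120 mm, 74 mm above the table). The stop is a rigid plate, 60 mm wide, its top 110 mm above the table. A tube against it has its middle at the board's y = 0
- jaw_near_front (a joint): angle (rad) of the sprung finger of the clip at y = +68 mm, on the board's -x side: 0 with the clip empty, 0.08 to 0.16 when the widest part of the tube passes it, 0 to 0.05 with the tube snapped in and seated
- jaw_near_back (a joint): angle (rad) of the sprung finger of the clip at y = +68 mm, on the board's +x side: 0 with the clip empty, 0.08 to 0.16 when the widest part of the tube passes it, 0 to 0.05 with the tube snapped in and seated
- jaw_far_front (a joint): angle (rad) of the sprung finger of the clip at y = -68 mm, on the board's -x side: 0 with the clip empty, 0.08 to 0.16 when the widest part of the tube passes it, 0 to 0.05 with the tube snapped in and seated
- jaw_far_back (a joint): angle (rad) of the sprung finger of the clip at y = -68 mm, on the board's +x side: 0 with the clip empty, 0.08 to 0.16 when the widest part of the tube passes it, 0 to 0.05 with the tube snapped in and seated
- mallet_grip (a point): bystander, not to be disturbed: handle of the mallet with a rubber head, 260 mm long, lying down
- scraper_grip (a point): bystander, not to be disturbed: handle of the scraper with wooden handle, 200 mm long, lying
- rosette: bystander, not to be disturbed: plaster rosette, 90 mm across, 25 mm high; origin under its centre
- jug_in (a point): bystander, not to be disturbed: centre of the inner floor of the white plastic jug, 120 mm wide, 140 mm high
- offcut: bystander, not to be disturbed: short upright piece of wider orange tube, 50 mm across and 50 mm high (not the tube to mount); origin under its centre
- jar: bystander, not to be disturbed: amber glass jar, 70 mm wide, 80 mm high; origin under its centre
- brush_grip (a point): bystander, not to be disturbed: handle of the brush, 200 mm long, lying
Not all that is in view belongs to the job. What is meant by the part that bears tube_mid is not pink, and is the larger of those in its own colour.

How it is judged:
On the way, in this order (a step that is already met when the one before it is completed fails the run):
1. the tube has been lifted clear out of the cradle (height (world z) of tube_mid above 0.085 m), for 0.1 s.
2. the tube is snapped into both clips (value of joint each of jaw_near_front, jaw_near_back, jaw_far_front, jaw_far_back below 0.06 rad and z of tube_mid in the frame of board between 0.06 and 0.088 m and x of tube_mid in the frame of board between -0.005 and 0.005 m and angle between the y axis of tube_mid and the y axis of board, either way round below 0.05 rad), for 0.2 s.
At the end, for the whole second after the job is handed in: the tube lies in both clips with all four fingers closed round it (below 0.06 rad), its axis within 5 mm and 0.05 rad of the clips' centre line and 60 to 88 mm above the board's underside, its end within 2 mm of the stop, and it stays so, let go (all of step 2 and y of tube_mid in the frame of board between -0.002 and 0.003 m); the robot touches nothing.
It fails at once if the tube is pressed against the board, clips or stop with more than 60 N (contact force between tube and board above 60 N).
It fails at once if a bystander is moved by more than 25 mm (distance of any of mallet_grip, scraper_grip, rosette, jug_in, offcut, jar, brush_grip from where it was at the start of the episode above 0.025 m).
It also fails if it takes over 72 s, if anything falls off the work surface, if the arm or the gripper's body presses on something with over 40 N, if the wrist force passes 120 N, or if a joint passes its speed limit or range.

## Working session

There is one attempt and no reset: what is moved stays moved. The work goes in short steps, Python scripts to look and compute and a tool call to move; the robot and the scene stay as the last step left them, time stands still between calls to the robot, and variables do not carry over. Pictures are saved under pics/ and viewed, about 8 in all and at most 12, crops included, and the job is handed in when it is done.

Besides the shell and the picture viewer there is one more tool, called after "Request:" as name(argument=value, ...) on one line, values as JSON. jog_arm: Moves the arm, as the interface text tells. Its arguments: {"type":"object","properties":{"moves":{"type":"array","items":{"type":"object","properties":{"grip":{"type":"number"},"tx":{"type":"number"},"ty":{"type":"number"},"tz":{"type":"number"},"roll":{"type":"number"}}}}},"required":["moves"]}

```bash
mkdir -p pics; cat > h.py <<'E'
import numpy as np, cv2
from station import arm
from scipy.spatial.transform import Rotation as Ro
def cam(n):
    s=arm.state(); c=arm.camera(n)
    if n=="wrist":
        q=s['eef_rot']; T=np.eye(4); T[:3,:3]=Ro.from_quat([q[1],q[2],q[3],q[0]]).as_matrix(); T[:3,3]=s['tcp_pos']
        W=np.linalg.inv(T@np.array(c['hand_eye'])); c['R']=W[:3,:3]; c['t']=W[:3,3]
    return c
def ray(c,u,v,z):
    d=np.linalg.inv(c['mtx'])@[u,v,1.]; R=np.array(c['R']); o=-R.T@c['t']; d=R.T@d
    return o+d*(z-o[2])/d[2]
def proj(c,X):
    p=c['mtx']@(np.array(c['R'])@np.array(X)+c['t']); return p[:2]/p[2]
E
python3 - <<'E'
from h import *
import pickle
for n in("top","side"):
    c=cam(n); pickle.dump(c,open(n+'.pkl','wb')); cv2.imwrite(f'pics/{n}.png',cv2.resize(c['pixels'],(800,500)))
    R=np.array(c['R']);print(n,-R.T@c['t'])
print(arm.state())
E
```

```text
top [ 0.41926227 -0.00662775  1.78926163]
side [0.51234446 0.82144113 1.09348356]
{'t': 0.1, 'qpos': array([ 1.09829892,  0.7070128 , -0.02763061,  1.48490228,  0.02201213,
        0.95091072, -0.07549882]), 'joint_velocities': array([ 8.09612784e-04, -7.23054606e-04,  7.53846379e-04, -1.40448384e-03,
       -2.24162913e-05, -9.44986500e-04,  5.00482649e-04]), 'tau': array([ 1.62201995e-03, -8.84288764e+01,  1.23612866e+00, -2.36452514e+01,
        1.69786013e-02,  4.99736401e-03, -8.63785067e-05]), 'tcp_pos': array([ 0.24003186, -0.52226596,  0.23090192]), 'eef_rot': array([-4.51249898e-04,  9.76889336e-01,  2.13745196e-01, -1.13026712e-04]), 'wrist_force': array([ 0.28559822,  0.57386454, -0.10536727]), 'ft_torque': array([-0.02056085,  0.02089856,  0.0072628 ]), 'grip_width': 1.0011687327282142}
```

View pics/top.png

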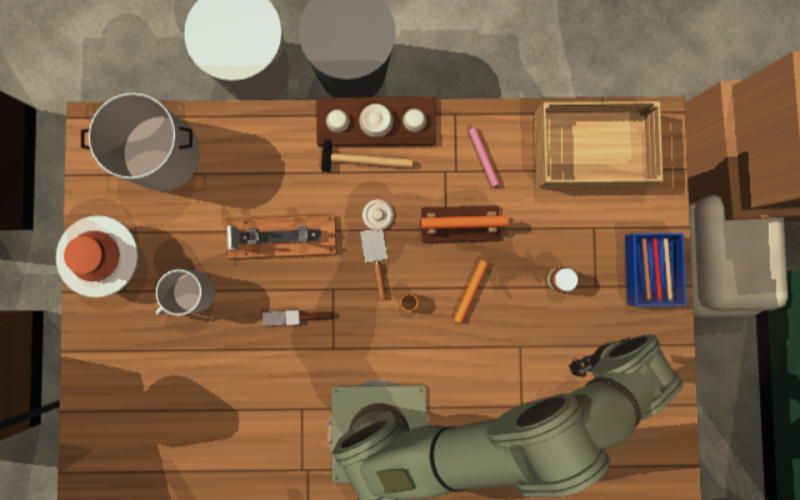

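View pics/side.png

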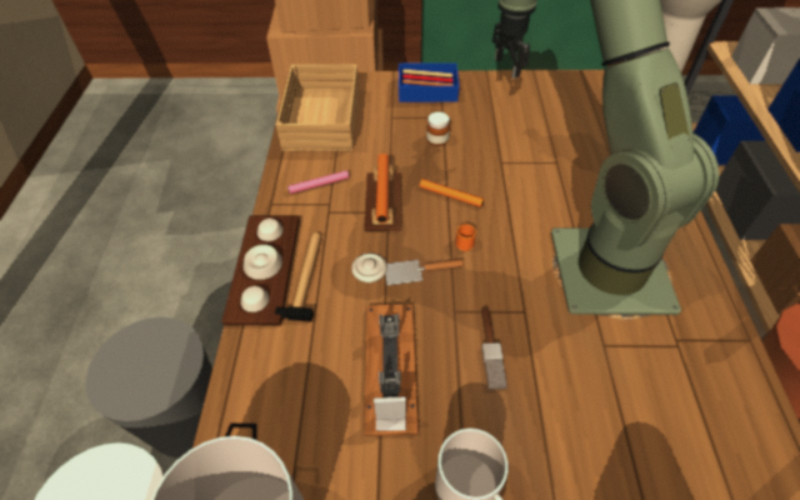

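In the top picture (800x500), the candidates are the orange tube in the cradle (465,223), a thinner loose orange rod (471,291), the short orange offcut (409,302) and a pink rod (482,156). The cradle one fits: it is orange, it is the largest, and it lies in the V-blocks. The board is at (282,237) with the stop at its left end (232,237), so its +y points to world +y. I'll confirm in a crop.

```bash
python3 - <<'E'
from h import *
import pickle
c=pickle.load(open('top.pkl','rb'));p=c['pixels']
a=cv2.resize(p[160:270,320:420],None,fx=5.4,fy=5.4,interpolation=cv2.INTER_CUBIC)[:,:540]
b=cv2.resize(p[165:215,170:280],None,fx=7,fy=7,interpolation=cv2.INTER_CUBIC)
a=cv2.resize(p[160:210,320:430],None,fx=7,fy=7,interpolation=cv2.INTER_CUBIC)
cv2.imwrite('pics/crop.png',np.vstack([a[:300],b[:300]])[:600])
E
```

```text
(no output)
```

View pics/crop.png

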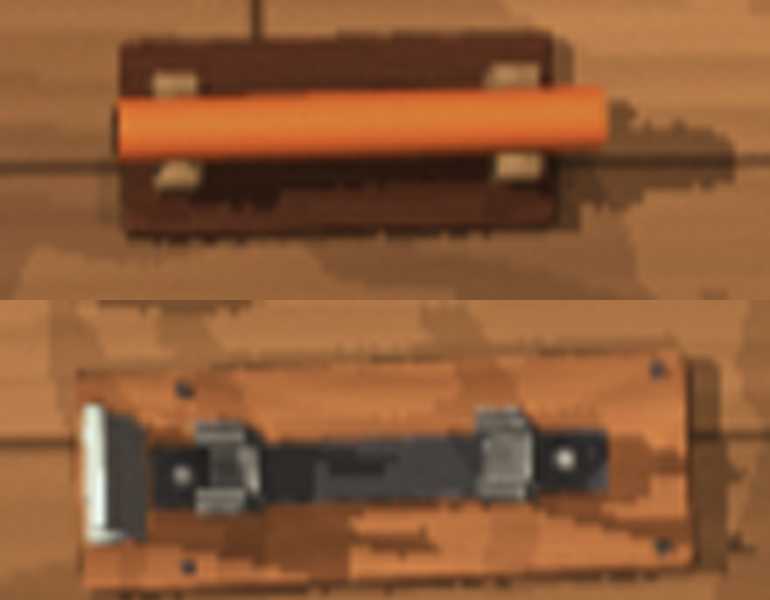

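The crop confirms it: the orange tube lies in the V-blocks, with its ends at crop (119,128) and (607,118). The board's corners are at crop (78,373), (686,352), (692,568) and (82,590), with the stop at the left end.

```bash
python3 - <<'E'
from h import *
import pickle
c=pickle.load(open('top.pkl','rb'))
f=lambda x,y,u0,v0,z: ray(c,u0+(x+.5)/7-.5,v0+(y+.5)/7-.5,z)
e=[f(119,128,320,160,.058),f(607,118,320,160,.058)]
m=np.mean(e,0);d=e[0]-e[1];print('tube',m,np.linalg.norm(d),'yaw off y',np.arctan2(-d[0],d[1]))
P=[f(x,y-300,170,165,.018) for x,y in((78,373),(686,352),(692,568),(82,590))]
d=(P[0]+P[3]-P[1]-P[2])/2;print('board',np.mean(P,0),np.linalg.norm(d),np.linalg.norm(P[0]-P[3]),np.arctan2(-d[0],d[1]))
s=arm.state();q=s['eef_rot'];M=Ro.from_quat([q[1],q[2],q[3],q[0]]).as_matrix();print(M)
E
```

```text
tube [ 0.5899832  -0.24330371  0.058     ] 0.2424083242407666 yaw off y 0.010140128282578736
board [0.55738234 0.27316459 0.018     ] 0.308388488262451 0.1102185097857498 0.024915065229928413
[[ 9.08625957e-01  4.17610704e-01 -4.13734175e-04]
 [ 4.17610908e-01 -9.08625575e-01  8.33324594e-04]
 [-2.79241821e-05 -9.29960260e-04 -9.99999567e-01]]
```

Request:
jog_arm(moves=[{"tx": 0.15, "ty": 0.12, "roll": 0.2, "grip": 1}, {"tx": 0.3, "ty": 0.23, "roll": 0.4, "grip": 1}, {"tx": 0.45, "ty": 0.35, "roll": 0.6, "grip": 1}, {"tx": 0.6, "ty": 0.47, "roll": 0.8, "grip": 1}, {"tx": 0.75, "ty": 0.6, "roll": 1, "grip": 1}, {"tx": 0.9, "ty": 0.7, "roll": 1, "grip": 1}, {"tx": 0.9, "ty": 0.7, "roll": 1, "grip": 1}])

```text
validation failed for argument at $.mo...
```

Request:
jog_arm(moves=[{"tx": 0.15, "ty": 0.12, "roll": 0.2, "grip": 1}, {"tx": 0.3, "ty": 0.23, "roll": 0.4, "grip": 1}, {"tx": 0.45, "ty": 0.35, "roll": 0.6, "grip": 1}, {"tx": 0.6, "ty": 0.47, "roll": 0.8, "grip": 1}, {"tx": 0.75, "ty": 0.6, "roll": 1, "grip": 1}, {"tx": 0.85, "ty": 0.7, "roll": 1, "grip": 1}, {"tx": 0.85, "ty": 0.7, "roll": 1, "grip": 1}])

```text
validation failed for argument at $.mo...
```

Request:
jog_arm(moves=[{"roll": 0.3, "grip": 1, "tz": -0.1}, {"roll": 0.3, "grip": 1, "tz": -0.2}, {"roll": 0.3, "grip": 1, "tz": -0.2}])

```text
validation failed for argument at $.mo...
```

```bash
python3 - <<'E'
from h import *
import pickle
c=cam('wrist');pickle.dump(c,open('w1.pkl','wb'));cv2.imwrite('pics/w1.png',c['pixels'])
s=arm.state();print(s['tcp_pos'],s['eef_rot'],s['qpos'],s['wrist_force'],s['t'])
for y in(.12,-.12):print(proj(c,[.59-.01*y,-.2433+y,.058]))
E
```

```text
[ 0.24001997 -0.52228231  0.23091692] [-4.24640390e-04  9.76889463e-01  2.13744667e-01 -1.19729436e-04] [ 1.09830046  0.70698792 -0.02759966  1.48490044  0.02202093  0.95088961
 -0.07547991] [-0.29780133 -0.28885005  0.12384291] 0.15
[ -48.94970295 -627.13418846]
[ 324.86562955 -372.29866176]
```

View pics/w1.png

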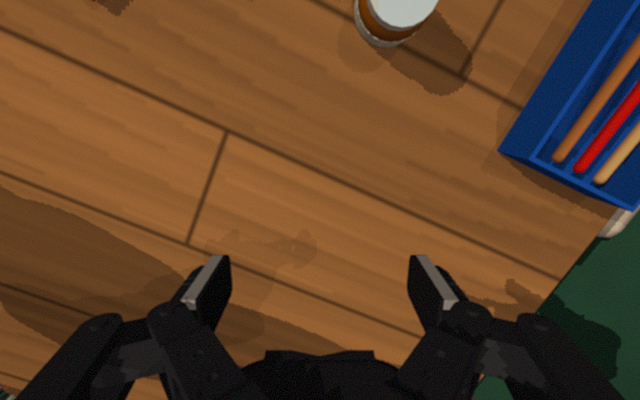

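The calls were refused and the arm hasn't moved. The picture shows only the bench below the start pose, with the jar at the top (395,15). Every row probably needs all five fields, so I'll give all five.

Request:
jog_arm(moves=[{"grip": 1, "tx": 0.15, "ty": 0.12, "tz": 0, "roll": 0.2}, {"grip": 1, "tx": 0.3, "ty": 0.23, "tz": 0, "roll": 0.4}, {"grip": 1, "tx": 0.45, "ty": 0.35, "tz": 0, "roll": 0.6}, {"grip": 1, "tx": 0.6, "ty": 0.47, "tz": 0, "roll": 0.8}, {"grip": 1, "tx": 0.75, "ty": 0.6, "tz": 0, "roll": 1}, {"grip": 1, "tx": 0.9, "ty": 0.7, "tz": 0, "roll": 1}, {"grip": 1, "tx": 0.9, "ty": 0.7, "tz": 0, "roll": 1}])

```text
t: 1.02
tcp_pos: [0.422, -0.3805, 0.231]
eef_rot: [-0.0, 0.893, 0.45, 0.0]
wrist_force: [0.0, -0.0, -0.3]
grip_width: 1.001
```

Request:
jog_arm(moves=[{"grip": 1, "tx": 0.15, "ty": 0.12, "tz": 0, "roll": 0.2}, {"grip": 1, "tx": 0.3, "ty": 0.23, "tz": 0, "roll": 0.4}, {"grip": 1, "tx": 0.45, "ty": 0.35, "tz": 0, "roll": 0.6}, {"grip": 1, "tx": 0.6, "ty": 0.47, "tz": 0, "roll": 0.8}, {"grip": 1, "tx": 0.75, "ty": 0.6, "tz": 0, "roll": 1}, {"grip": 1, "tx": 0.84, "ty": 0.68, "tz": 0, "roll": 1}, {"grip": 1, "tx": 0.84, "ty": 0.68, "tz": 0, "roll": 1}])

```text
t: 1.9
tcp_pos: [0.5885, -0.2457, 0.2308]
eef_rot: [-0.0, 0.754, 0.656, -0.0]
wrist_force: [-0.4, -0.6, -0.2]
grip_width: 1.002
```

Request:
jog_arm(moves=[{"grip": 1, "tx": 0, "ty": 0, "tz": -0.1, "roll": 0.15}, {"grip": 1, "tx": 0, "ty": 0, "tz": -0.2, "roll": 0.29}, {"grip": 1, "tx": 0, "ty": 0, "tz": -0.2, "roll": 0.29}])

```text
t: 2.28
tcp_pos: [0.5868, -0.2477, 0.1903]
eef_rot: [-0.001, 0.706, 0.708, -0.001]
wrist_force: [-0.0, -0.5, 0.6]
grip_width: 1.003
```

```bash
python3 - <<'E'
from h import *
import pickle
c=cam('wrist');pickle.dump(c,open('w1.pkl','wb'));cv2.imwrite('pics/w2.png',c['pixels'])
s=arm.state();print(s['tcp_pos'],s['eef_rot'],s['qpos'],s['wrist_force'],s['t'])
for y in(.12,0,-.12):print(proj(c,[.59-.01*y,-.2433+y,.058]))
E
```

```text
[ 0.58737492 -0.2475569   0.19137309] [-2.41304562e-04  7.06389555e-01  7.07823136e-01 -3.82787445e-04] [ 0.47305353  0.86029443 -0.28641875  1.27951725  0.25186774  1.03735646
  0.155017  ] [-0.26390391  0.06239374 -0.1667214 ] 2.325
[323.85373136  43.96522607]
[324.13103396 185.95228226]
[324.3455108  295.77070819]
```

View pics/w2.png

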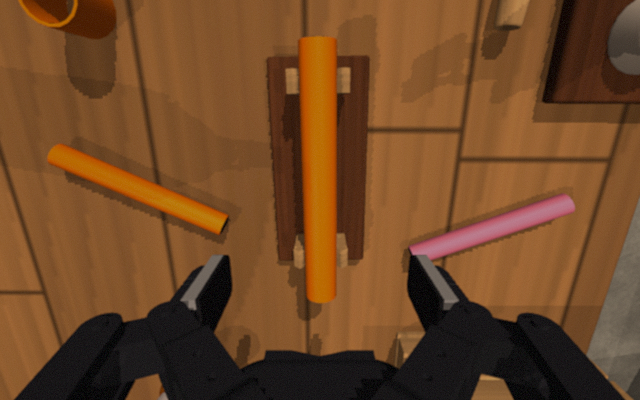

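The tube's far end is at (318,39) and its near end at (321,300), about 5 px left of the prediction. Now correct.

```bash
python3 - <<'E'
from h import *
import pickle
c=pickle.load(open('w1.pkl','rb'))
a=ray(c,318,39,.068);b=ray(c,321,300,.06);m=(a+b)/2;print(a,b,m,np.arctan2(-(a-b)[0],(a-b)[1]))
s=arm.state();print(s['tcp_pos'],(m-s['tcp_pos'])/.2)
E
```

```text
[ 0.5840752  -0.12146338  0.068     ] [ 0.58767968 -0.36710248  0.06      ] [ 0.58587744 -0.24428293  0.064     ] 0.01467284132900769
[ 0.58737492 -0.2475569   0.19137309] [-0.0074874   0.01636983 -0.63686545]
```

Request:
jog_arm(moves=[{"grip": 1, "tx": 0, "ty": 0.015, "tz": -0.15, "roll": 0.02}, {"grip": 1, "tx": 0, "ty": 0.015, "tz": -0.3, "roll": 0.02}, {"grip": 1, "tx": 0, "ty": 0.015, "tz": -0.45, "roll": 0.02}, {"grip": 1, "tx": 0, "ty": 0.015, "tz": -0.6, "roll": 0.02}, {"grip": 1, "tx": 0, "ty": 0.015, "tz": -0.7, "roll": 0.02}, {"grip": 1, "tx": 0, "ty": 0.015, "tz": -0.77, "roll": 0.02}, {"grip": 1, "tx": 0, "ty": 0.015, "tz": -0.77, "roll": 0.02}])

```text
t: 3.2
tcp_pos: [0.588, -0.2435, 0.0371]
eef_rot: [-0.0, 0.702, 0.712, -0.0]
wrist_force: [0.5, 0.1, 0.2]
grip_width: 0.996
```

Request:
jog_arm(moves=[{"grip": 0.6, "tx": 0, "ty": 0, "tz": 0, "roll": 0}, {"grip": 0.4, "tx": 0, "ty": 0, "tz": 0, "roll": 0}, {"grip": 0, "tx": 0, "ty": 0, "tz": 0, "roll": 0}, {"grip": 0, "tx": 0, "ty": 0, "tz": 0, "roll": 0}, {"grip": 0, "tx": 0, "ty": 0, "tz": 0, "roll": 0}, {"grip": 0, "tx": 0, "ty": 0, "tz": 0, "roll": 0}])

```text
t: 3.95
tcp_pos: [0.5865, -0.2436, 0.0378]
eef_rot: [-0.001, 0.702, 0.712, -0.001]
wrist_force: [-15.2, 2.2, 16.9]
grip_width: 0.361
```

Request:
jog_arm(moves=[{"grip": 0, "tx": 0, "ty": 0, "tz": 0.05, "roll": 0}, {"grip": 0, "tx": 0, "ty": 0, "tz": 0.1, "roll": 0}, {"grip": 0, "tx": 0, "ty": 0, "tz": 0.25, "roll": 0}, {"grip": 0, "tx": 0, "ty": 0, "tz": 0.4, "roll": 0}, {"grip": 0, "tx": 0, "ty": 0, "tz": 0.55, "roll": 0}, {"grip": 0, "tx": 0, "ty": 0, "tz": 0.7, "roll": 0}, {"grip": 0, "tx": 0, "ty": 0, "tz": 0.85, "roll": 0}, {"grip": 0, "tx": 0, "ty": 0, "tz": 0.85, "roll": 0}, {"grip": 0, "tx": 0, "ty": 0, "tz": 0.85, "roll": 0}])

```text
t: 5.08
tcp_pos: [0.5879, -0.2434, 0.207]
eef_rot: [-0.0, 0.702, 0.712, -0.0]
wrist_force: [-0.2, 0.4, -2.0]
grip_width: 0.353
```

Request:
jog_arm(moves=[{"grip": 0, "tx": -0.02, "ty": 0.15, "tz": 0, "roll": 0}, {"grip": 0, "tx": -0.04, "ty": 0.35, "tz": 0, "roll": 0}, {"grip": 0, "tx": -0.07, "ty": 0.55, "tz": 0, "roll": 0}, {"grip": 0, "tx": -0.1, "ty": 0.75, "tz": 0, "roll": 0.01}, {"grip": 0, "tx": -0.13, "ty": 0.9, "tz": 0, "roll": 0.02}, {"grip": 0, "tx": -0.15, "ty": 1, "tz": 0, "roll": 0.02}])

```text
t: 5.82
tcp_pos: [0.5576, -0.0421, 0.2068]
eef_rot: [-0.0, 0.698, 0.716, -0.0]
wrist_force: [-0.1, -0.1, -1.1]
grip_width: 0.356
```

Request:
jog_arm(moves=[{"grip": 0, "tx": 0, "ty": 0.2, "tz": 0, "roll": 0}, {"grip": 0, "tx": 0, "ty": 0.4, "tz": 0, "roll": 0}, {"grip": 0, "tx": 0, "ty": 0.6, "tz": 0, "roll": 0}, {"grip": 0, "tx": 0, "ty": 0.75, "tz": 0, "roll": 0.0}, {"grip": 0, "tx": 0, "ty": 0.8, "tz": 0, "roll": 0.0}, {"grip": 0, "tx": 0, "ty": 0.8, "tz": 0, "roll": 0.0}, {"grip": 0, "tx": 0, "ty": 0.8, "tz": 0, "roll": 0.0}])

```text
t: 6.7
tcp_pos: [0.5583, 0.1151, 0.2072]
eef_rot: [0.0, 0.699, 0.715, -0.0]
wrist_force: [0.4, -0.7, -1.3]
grip_width: 0.358
```

```bash
python3 - <<'E'
from h import *
import pickle
c=cam('wrist');pickle.dump(c,open('w3.pkl','wb'));cv2.imwrite('pics/w3.png',c['pixels'])
s=arm.state();print(s['tcp_pos'],s['eef_rot'],s['qpos'],s['wrist_force'],s['t'])
for y in(.155,.12,.068,0,-.068):print(proj(c,[.5574-.025*y,.2732+y,.018]))
E
```

```text
[0.55827978 0.11520332 0.20721438] [ 1.51985797e-04  6.98811494e-01  7.15305815e-01 -2.53092938e-04] [-0.13666325  0.73325874 -0.24235066  1.53361284  0.20711163  0.90030102
 -0.42486957] [ 0.4452806   0.41642305 -1.01012865] 6.75
[ 323.72340598 -202.94235265]
[ 323.59780355 -146.51643087]
[323.42938549 -70.85591195]
[323.23666309  15.72313847]
[323.06942558  90.853303  ]
```

View pics/w3.png

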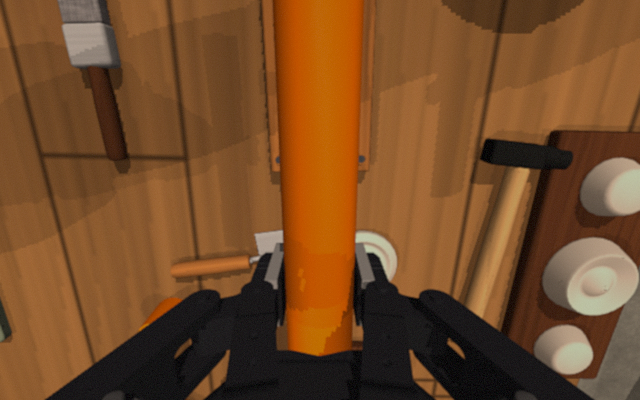

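The wrist view shows the tube centred in the pads at column 320. The board's near edge runs from (272,170) to (368,170). The tube hides the clips, so I'll compare with the fixed cameras.

```bash
python3 - <<'E'
from h import *
import pickle
c=pickle.load(open('w3.pkl','rb'))
print('edge',ray(c,272,170,.018),ray(c,368,170,.018))
for y in(.1,.15,.2):print(proj(c,[.5583-.0232*(y-.115),y,.226]))
t=pickle.load(open('top.pkl','rb'));s=pickle.load(open('side.pkl','rb'))
sp=s['pixels'];x0,y0=280,230
cv2.imwrite('pics/scrop.png',cv2.resize(sp[y0:y0+125,x0:x0+70],None,fx=4.8,fy=4.8,interpolation=cv2.INTER_CUBIC))
n=cam('top');pickle.dump(n,open('top2.pkl','wb'));m=cam('side');pickle.dump(m,open('side2.pkl','wb'))
a=cv2.resize(sp[y0:y0+125,x0:x0+70],None,fx=4.8,fy=4.8,interpolation=cv2.INTER_CUBIC)
b=cv2.resize(m['pixels'][180:305,270:350],None,fx=4.8,fy=4.8,interpolation=cv2.INTER_CUBIC)
cv2.imwrite('pics/scrop.png',np.hstack([a,b]));print(a.shape,b.shape)
E
```

```text
edge [0.50461496 0.12098418 0.018     ] [0.61129687 0.12348633 0.018     ]
[321.42954178 307.06850252]
[321.72177558 209.13724894]
[322.09063018  85.52939706]
(600, 336, 3) (600, 384, 3)
```

View pics/scrop.png

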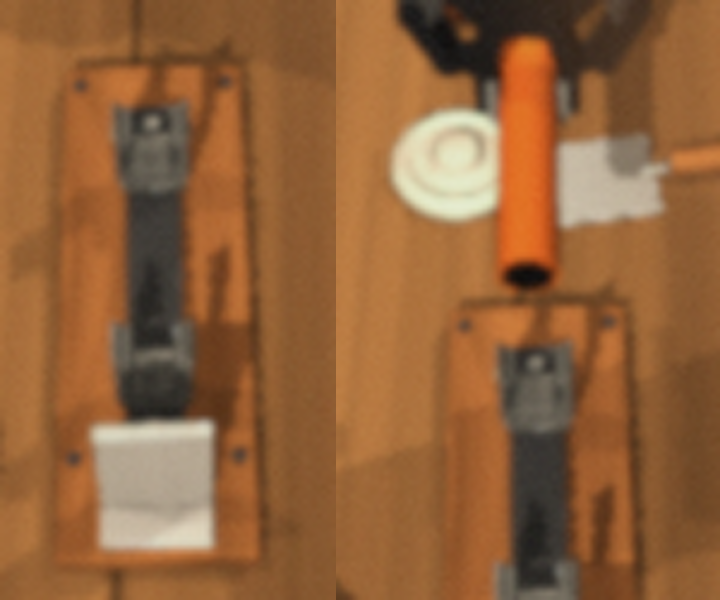

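The side crop shows the clips and stop clearly. In the left half, the stop's far top edge runs from (92,430) to (214,422), the far clip's finger tips are centred near column 152, and the near clip's are near column 153. In the right half, the tube end is centred at (526,275).

```bash
python3 - <<'E'
from h import *
import pickle
s=pickle.load(open('side.pkl','rb'));S=pickle.load(open('side2.pkl','rb'));t=pickle.load(open('top.pkl','rb'))
f=lambda x,y,u0,v0,z,c=s: ray(c,u0+(x+.5)/4.8-.5,v0+(y+.5)/4.8-.5,z)
print('stop top far edge',f(92,430,280,230,.11),f(214,422,280,230,.11))
P=[f(x,y,280,230,.018) for x,y in((78,66),(242,62),(262,565),(54,560))];print('board',np.round(P,4),np.mean(P,0))
for z in(.088,.108): print('far tips',z,f(116,108,280,230,z),f(188,108,280,230,z),'near',f(116,328,280,230,z),f(191,322,280,230,z))
print('tube end centre',f(526-336,275,270,180,.226,S))
print('holes far',f(80,85,280,230,.018),f(224,82,280,230,.018),'near',f(73,457,280,230,.018),f(239,454,280,230,.018))
g=lambda x,y,z: ray(t,170+(x+.5)/7-.5,165+(y-300+.5)/7-.5,z)
print('top: stop edge',g(106,405,.11),g(106,540,.11),'holes',g(657,370,.018),g(663,545,.018),g(184,390,.018),g(188,567,.018))
for z in (.088,.108):print('top clips far',g(500,410,z),g(505,497,z),'near',g(222,425,z),g(222,510,z))
E
```

```text
stop top far edge [0.57936545 0.39779306 0.11      ] [0.51795138 0.3929484  0.11      ]
board [[0.6048 0.1201 0.018 ]
 [0.5024 0.1165 0.018 ]
 [0.4927 0.4319 0.018 ]
 [0.6026 0.4304 0.018 ]] [0.55062384 0.27472817 0.018     ]
far tips 0.088 [0.57550964 0.19427351 0.088     ] [0.53414536 0.19399619 0.088     ] near [0.57055581 0.33126717 0.088     ] [0.53067377 0.32743971 0.088     ]
far tips 0.108 [0.57425323 0.20674846 0.108     ] [0.53371172 0.20647665 0.108     ] near [0.56939793 0.34101719 0.108     ] [0.53030919 0.33726586 0.108     ]
tube end centre [0.55517142 0.2368128  0.226     ]
holes far [0.60283986 0.13408655 0.018     ] [0.51362032 0.13131892 0.018     ] near [0.59534775 0.37372453 0.018     ] [0.50471991 0.37109628 0.018     ]
top: stop edge [0.58320189 0.3924936  0.11      ] [0.51820244 0.39215307 0.11      ] holes [0.60710647 0.1349895  0.018     ] [0.51811359 0.13241577 0.018     ] [0.59941078 0.37487103 0.018     ] [0.50951423 0.37251219 0.018     ]
top clips far [0.58090123 0.20594634 0.088     ] [0.53839568 0.20360983 0.088     ] near [0.57498233 0.34124355 0.088     ] [0.53350929 0.34111721 0.088     ]
top clips far [0.57900101 0.20344733 0.108     ] [0.53699515 0.20113828 0.108     ] near [0.57315169 0.33715398 0.108     ] [0.53216621 0.33702912 0.108     ]
```

```bash
python3 - <<'E'
from h import *
import pickle
for n in('top2','side2','top'):
    c=pickle.load(open(n+'.pkl','rb'));h=cv2.cvtColor(c['pixels'],cv2.COLOR_BGR2HSV)
    m=cv2.inRange(h,(3,200,120),(16,255,255));k,L,S,C=cv2.connectedComponentsWithStats(m)
    for i in range(1,k):
        if S[i,4]>150:
            p=np.argwhere(L==i)[:,::-1].astype(np.float32);r=cv2.minAreaRect(p);b=cv2.boxPoints(r)
            print(n,S[i],r,[ray(c,*q,.226 if '2' in n else .058)[:2].round(4) for q in b])
E
```

```text
side2 [336 144  51  21 316] ((360.6999816894531, 153.89999389648438), (51.861351013183594, 6.957009792327881), 18.434946060180664) [array([ 0.4892, -0.0686]), array([ 0.4824, -0.0961]), array([ 0.3446, -0.0293]), array([ 0.3529, -0.0036])]
side2 [365 179  15  22 264] ((372.0, 189.5), (21.0, 14.0), 90.0) [array([0.409 , 0.0472]), array([0.3711, 0.0471]), array([0.3765, 0.1203]), array([0.4129, 0.1205])]
side2 [304 188  12  50 495] ((309.5, 212.5), (49.0, 11.0), 90.0) [array([0.5735, 0.0798]), array([0.544 , 0.0797]), array([0.541, 0.237]), array([0.5678, 0.2372])]
```

Top reads about +3 mm and side about -1 mm, judged against the gripped tube. With those corrections both agree: the board centre is at (0.5545, 0.2735) and its yaw is about 0.03. I'll set the tube down 15 mm short of the stop.

Request:
jog_arm(moves=[{"grip": 0, "tx": -0.005, "ty": 0.15, "tz": 0, "roll": 0.014}, {"grip": 0, "tx": -0.01, "ty": 0.35, "tz": 0, "roll": 0.014}, {"grip": 0, "tx": -0.016, "ty": 0.55, "tz": 0, "roll": 0.014}, {"grip": 0, "tx": -0.016, "ty": 0.68, "tz": 0, "roll": 0.014}, {"grip": 0, "tx": -0.016, "ty": 0.717, "tz": 0, "roll": 0.014}, {"grip": 0, "tx": -0.016, "ty": 0.717, "tz": 0, "roll": 0.014}, {"grip": 0, "tx": -0.016, "ty": 0.717, "tz": -0.15, "roll": 0.014}, {"grip": 0, "tx": -0.016, "ty": 0.717, "tz": -0.3, "roll": 0.014}, {"grip": 0, "tx": -0.016, "ty": 0.717, "tz": -0.42, "roll": 0.014}, {"grip": 0, "tx": -0.016, "ty": 0.717, "tz": -0.485, "roll": 0.014}, {"grip": 0, "tx": -0.016, "ty": 0.717, "tz": -0.485, "roll": 0.014}, {"grip": 0, "tx": -0.016, "ty": 0.717, "tz": -0.485, "roll": 0.014}])

```text
t: 8.35
tcp_pos: [0.5554, 0.2599, 0.1112]
eef_rot: [0.0, 0.696, 0.718, 0.001]
wrist_force: [-0.2, -0.2, -1.0]
grip_width: 0.355
```

```bash
python3 - <<'E'
from h import *
import pickle
c=cam('side');pickle.dump(c,open('side3.pkl','wb'));s=arm.state();print(s['tcp_pos'],s['eef_rot'],s['wrist_force'],s['ft_torque'])
cv2.imwrite('pics/s3.png',cv2.resize(c['pixels'][215:350,255:375],None,fx=4.4,fy=4.4,interpolation=cv2.INTER_CUBIC))
for y in(.3785,.1385):print(proj(c,[.555-.03*(y-.2585),y,.13]))
E
```

```text
[0.5553397  0.25999191 0.11121106] [2.07699408e-04 6.95778330e-01 7.18256310e-01 5.87197999e-04] [-0.37167765  0.08349045 -0.95446965] [-0.02608821 -0.0187491   0.02519705]
[310.30707283 308.24217219]
[310.00425236 226.76919357]
```

View pics/s3.png

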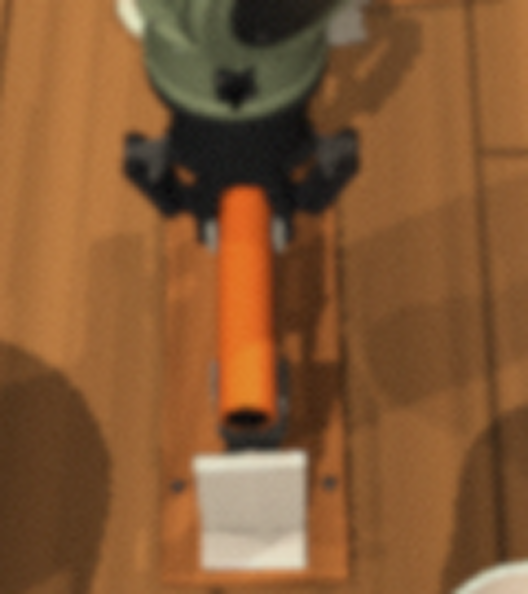

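The tube is lined up with the clips: its end is at (248,415) and the stop's centre is near column 250. Now I'll feel downwards.

Request:
jog_arm(moves=[{"grip": 0, "tx": 0, "ty": 0, "tz": -0.04, "roll": 0}, {"grip": 0, "tx": 0, "ty": 0, "tz": -0.08, "roll": 0}, {"grip": 0, "tx": 0, "ty": 0, "tz": -0.09, "roll": 0}, {"grip": 0, "tx": 0, "ty": 0, "tz": -0.1, "roll": 0}, {"grip": 0, "tx": 0, "ty": 0, "tz": -0.11, "roll": 0}, {"grip": 0, "tx": 0, "ty": 0, "tz": -0.12, "roll": 0}])

```text
t: 9.15
tcp_pos: [0.555, 0.26, 0.0862]
eef_rot: [-0.0, 0.696, 0.718, 0.0]
wrist_force: [0.2, 0.4, -2.1]
grip_width: 0.357
```

Request:
jog_arm(moves=[{"grip": 0, "tx": 0, "ty": 0, "tz": -0.01, "roll": 0}, {"grip": 0, "tx": 0, "ty": 0, "tz": -0.02, "roll": 0}, {"grip": 0, "tx": 0, "ty": 0, "tz": -0.03, "roll": 0}])

```text
t: 9.52
tcp_pos: [0.5549, 0.26, 0.0801]
eef_rot: [-0.0, 0.696, 0.718, -0.0]
wrist_force: [-1.3, 0.1, 2.2]
grip_width: 0.358
```

Request:
jog_arm(moves=[{"grip": 0, "tx": 0, "ty": 0, "tz": -0.01, "roll": 0}, {"grip": 0, "tx": 0, "ty": 0, "tz": -0.02, "roll": 0}])

```text
t: 9.78
tcp_pos: [0.5556, 0.2603, 0.0773]
eef_rot: [0.0, 0.696, 0.718, 0.001]
wrist_force: [-1.8, -1.2, 15.1]
grip_width: 0.355
```

First contact came at TCP z ≈ 0.081, so the seated axis is at about 0.075 (TCP ≈ 0.055).

Request:
jog_arm(moves=[{"grip": 0, "tx": 0, "ty": 0, "tz": -0.01, "roll": 0}, {"grip": 0, "tx": 0, "ty": 0, "tz": -0.01, "roll": 0}])

```text
t: 10.02
tcp_pos: [0.5554, 0.2603, 0.0748]
eef_rot: [0.0, 0.696, 0.718, 0.001]
wrist_force: [0.3, -0.2, 6.4]
grip_width: 0.359
```

Request:
jog_arm(moves=[{"grip": 0, "tx": 0, "ty": 0, "tz": -0.01, "roll": 0}, {"grip": 0, "tx": 0, "ty": 0, "tz": -0.02, "roll": 0}])

```text
t: 10.28
tcp_pos: [0.5554, 0.2604, 0.071]
eef_rot: [0.0, 0.696, 0.718, 0.001]
wrist_force: [-1.2, 0.5, 8.2]
grip_width: 0.357
```

Request:
jog_arm(moves=[{"grip": 0, "tx": 0, "ty": 0, "tz": -0.01, "roll": 0}, {"grip": 0, "tx": 0, "ty": 0, "tz": -0.02, "roll": 0}])

```text
t: 10.52
tcp_pos: [0.5553, 0.2603, 0.0667]
eef_rot: [0.0, 0.696, 0.718, 0.001]
wrist_force: [-1.3, 0.6, 4.7]
grip_width: 0.354
```

Request:
jog_arm(moves=[{"grip": 0, "tx": 0, "ty": 0, "tz": -0.01, "roll": 0}, {"grip": 0, "tx": 0, "ty": 0, "tz": -0.02, "roll": 0}, {"grip": 0, "tx": 0, "ty": 0, "tz": -0.025, "roll": 0}])

```text
t: 10.9
tcp_pos: [0.5547, 0.2598, 0.0609]
eef_rot: [-0.0, 0.696, 0.718, -0.0]
wrist_force: [0.6, -0.1, -0.9]
grip_width: 0.357
```

Request:
jog_arm(moves=[{"grip": 0, "tx": 0, "ty": 0, "tz": -0.01, "roll": 0}, {"grip": 0, "tx": 0, "ty": 0, "tz": -0.015, "roll": 0}])

```text
t: 11.15
tcp_pos: [0.5548, 0.2599, 0.058]
eef_rot: [-0.0, 0.696, 0.718, -0.0]
wrist_force: [-0.4, -0.7, -1.7]
grip_width: 0.358
```

Request:
jog_arm(moves=[{"grip": 0, "tx": 0, "ty": 0, "tz": -0.005, "roll": 0}, {"grip": 0, "tx": 0, "ty": 0, "tz": -0.01, "roll": 0}])

```text
t: 11.4
tcp_pos: [0.5549, 0.2599, 0.0562]
eef_rot: [-0.0, 0.696, 0.718, -0.0]
wrist_force: [-0.3, -0.6, -1.7]
grip_width: 0.352
```

Request:
jog_arm(moves=[{"grip": 0, "tx": 0, "ty": 0, "tz": -0.005, "roll": 0}, {"grip": 0, "tx": 0, "ty": 0, "tz": -0.005, "roll": 0}])

```text
t: 11.65
tcp_pos: [0.5548, 0.2599, 0.0551]
eef_rot: [-0.0, 0.696, 0.718, -0.0]
wrist_force: [0.2, 0.1, -5.5]
grip_width: 0.357
```

Request:
jog_arm(moves=[{"grip": 0, "tx": 0, "ty": 0, "tz": -0.005, "roll": 0}, {"grip": 0, "tx": 0, "ty": 0, "tz": -0.005, "roll": 0}])

```text
t: 11.9
tcp_pos: [0.5549, 0.26, 0.0548]
eef_rot: [0.0, 0.696, 0.718, 0.0]
wrist_force: [-3.7, -1.5, 6.9]
grip_width: 0.356
```

Request:
jog_arm(moves=[{"grip": 0, "tx": 0, "ty": 0, "tz": -0.005, "roll": 0}, {"grip": 0, "tx": 0, "ty": 0, "tz": -0.005, "roll": 0}])

```text
t: 12.15
tcp_pos: [0.555, 0.26, 0.0547]
eef_rot: [0.0, 0.696, 0.718, 0.0]
wrist_force: [-8.6, -3.8, 23.5]
grip_width: 0.36
```

Seated: 23 N with no further travel. I'll back off 1.5 mm and slide towards the stop.

Request:
jog_arm(moves=[{"grip": 0, "tx": 0, "ty": 0, "tz": 0.008, "roll": 0}, {"grip": 0, "tx": 0, "ty": 0.005, "tz": 0.008, "roll": 0}, {"grip": 0, "tx": 0, "ty": 0.01, "tz": 0.008, "roll": 0}, {"grip": 0, "tx": -0.0005, "ty": 0.015, "tz": 0.008, "roll": 0}, {"grip": 0, "tx": -0.0006, "ty": 0.02, "tz": 0.008, "roll": 0}])

```text
t: 12.78
tcp_pos: [0.5548, 0.2632, 0.0548]
eef_rot: [0.0, 0.696, 0.718, -0.001]
wrist_force: [-2.8, -5.5, 3.3]
grip_width: 0.353
```

Request:
jog_arm(moves=[{"grip": 0, "tx": -0.0002, "ty": 0.005, "tz": 0, "roll": 0}, {"grip": 0, "tx": -0.0003, "ty": 0.01, "tz": 0, "roll": 0}, {"grip": 0, "tx": -0.0005, "ty": 0.015, "tz": 0, "roll": 0}])

```text
t: 13.15
tcp_pos: [0.5547, 0.2662, 0.0549]
eef_rot: [0.0, 0.696, 0.718, -0.001]
wrist_force: [-3.0, -4.2, 3.0]
grip_width: 0.353
```

Sliding friction is about 5 N. I'll continue in short steps.

Request:
jog_arm(moves=[{"grip": 0, "tx": -0.0002, "ty": 0.005, "tz": 0, "roll": 0}, {"grip": 0, "tx": -0.0003, "ty": 0.01, "tz": 0, "roll": 0}, {"grip": 0, "tx": -0.0003, "ty": 0.01, "tz": 0, "roll": 0}])

```text
t: 13.52
tcp_pos: [0.5546, 0.2683, 0.0549]
eef_rot: [0.0, 0.696, 0.718, -0.001]
wrist_force: [-2.0, -5.5, 3.8]
grip_width: 0.357
```

Request:
jog_arm(moves=[{"grip": 0, "tx": -0.0002, "ty": 0.005, "tz": 0, "roll": 0}, {"grip": 0, "tx": -0.0003, "ty": 0.01, "tz": 0, "roll": 0}])

```text
t: 13.78
tcp_pos: [0.5546, 0.2701, 0.0549]
eef_rot: [0.0, 0.696, 0.718, -0.001]
wrist_force: [-2.3, -5.5, 3.4]
grip_width: 0.359
```

Request:
jog_arm(moves=[{"grip": 0, "tx": -0.0002, "ty": 0.005, "tz": 0, "roll": 0}, {"grip": 0, "tx": -0.0002, "ty": 0.005, "tz": 0, "roll": 0}])

```text
t: 14.02
tcp_pos: [0.5545, 0.2713, 0.0548]
eef_rot: [0.0, 0.696, 0.718, -0.001]
wrist_force: [-2.4, -4.7, 3.2]
grip_width: 0.355
```

Request:
jog_arm(moves=[{"grip": 0, "tx": -0.0002, "ty": 0.005, "tz": 0, "roll": 0}, {"grip": 0, "tx": -0.0002, "ty": 0.005, "tz": 0, "roll": 0}])

```text
t: 14.28
tcp_pos: [0.5545, 0.2713, 0.0548]
eef_rot: [0.001, 0.696, 0.718, -0.001]
wrist_force: [-3.8, -10.2, 6.1]
grip_width: 0.358
```

Request:
jog_arm(moves=[{"grip": 0, "tx": -0.0002, "ty": 0.005, "tz": 0, "roll": 0}, {"grip": 0, "tx": -0.0002, "ty": 0.005, "tz": 0, "roll": 0}])

```text
t: 14.52
tcp_pos: [0.5545, 0.2713, 0.0548]
eef_rot: [0.001, 0.696, 0.718, -0.002]
wrist_force: [-3.7, -15.8, 7.4]
grip_width: 0.357
```

Firm contact with the stop: 16 N and no travel. I'll relieve the load, let go and rise.

Request:
jog_arm(moves=[{"grip": 0, "tx": 0, "ty": -0.005, "tz": 0, "roll": 0}, {"grip": 0, "tx": 0, "ty": -0.005, "tz": 0, "roll": 0}, {"grip": 0.5, "tx": 0, "ty": -0.005, "tz": 0, "roll": 0}, {"grip": 0.7, "tx": 0, "ty": -0.005, "tz": 0, "roll": 0}, {"grip": 1, "tx": 0, "ty": -0.005, "tz": 0, "roll": 0}, {"grip": 1, "tx": 0, "ty": -0.005, "tz": 0, "roll": 0}, {"grip": 1, "tx": 0, "ty": -0.005, "tz": 0, "roll": 0}, {"grip": 1, "tx": 0, "ty": -0.005, "tz": 0, "roll": 0}])

```text
t: 15.52
tcp_pos: [0.5545, 0.273, 0.0549]
eef_rot: [-0.0, 0.696, 0.718, 0.0]
wrist_force: [0.8, -0.5, 0.2]
grip_width: 1.002
```

Request:
jog_arm(moves=[{"grip": 1, "tx": 0, "ty": 0, "tz": 0.05, "roll": 0}, {"grip": 1, "tx": 0, "ty": 0, "tz": 0.15, "roll": 0}, {"grip": 1, "tx": 0, "ty": 0, "tz": 0.3, "roll": 0}, {"grip": 1, "tx": 0, "ty": 0, "tz": 0.5, "roll": 0}, {"grip": 1, "tx": 0, "ty": 0, "tz": 0.7, "roll": 0}, {"grip": 1, "tx": 0, "ty": 0, "tz": 0.9, "roll": 0}, {"grip": 1, "tx": 0, "ty": 0, "tz": 0.9, "roll": 0}, {"grip": 1, "tx": 0, "ty": -0.25, "tz": 0.9, "roll": 0}, {"grip": 1, "tx": 0, "ty": -0.5, "tz": 0.9, "roll": 0}, {"grip": 1, "tx": 0, "ty": -0.7, "tz": 0.9, "roll": 0}, {"grip": 1, "tx": 0, "ty": -0.7, "tz": 0.9, "roll": 0}, {"grip": 1, "tx": 0, "ty": -0.7, "tz": 0.9, "roll": 0}])

```text
t: 17.02
tcp_pos: [0.5543, 0.1336, 0.2348]
eef_rot: [-0.0, 0.696, 0.718, 0.0]
wrist_force: [0.1, 0.2, 0.7]
grip_width: 0.999
```

```bash
python3 - <<'E'
from h import *
c=cam('side');w=cam('wrist')
a=cv2.resize(c['pixels'][225:355,275:355],None,fx=4,fy=4,interpolation=cv2.INTER_CUBIC)
b=cv2.resize(w['pixels'],(480,300));b=np.vstack([b,np.zeros((220,480,3),np.uint8)])
cv2.imwrite('pics/end.png',np.hstack([a,b]));print(a.shape,arm.state()['wrist_force'])
E
```

```text
(520, 320, 3) [ 0.34017133 -0.94462166 -0.35174927]
```

View pics/end.png

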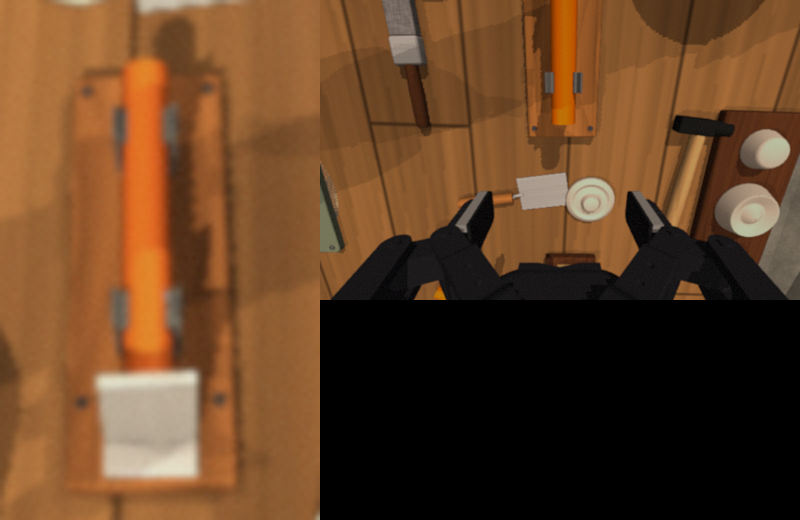

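Both clips' fingers close round the tube, and its end meets the stop at crop (148,370). In the wrist inset its free end is at (565,124) and the board edge is near row 136. A quick numeric check of the y position before handing in:

```bash
python3 - <<'E'
from h import *
w=cam('wrist')
e=ray(w,(564-320)/.75,124/.75,.07);b1=ray(w,(529-320)/.75,135/.75,.018);b2=ray(w,(598-320)/.75,137/.75,.018)
print(e,b1,b2,'gap (35 mm expected)',e[1]-(b1+b2)[1]/2, 'x off', e[0]-(b1+b2)[0]/2)
E
```

```text
[0.55889296 0.15171938 0.07      ] [0.50428221 0.12144308 0.018     ] [0.61640955 0.12185003 0.018     ] gap (35 mm expected) 0.030072825058179625 x off -0.0014529202650896966
```

The gap comes out 5 mm short of expected, though the tube's end row was read off a shrunken picture. I'll look closer, and also use the top view, which sees the stop's face.

```bash
python3 - <<'E'
from h import *
import pickle
w=cam('wrist');t=cam('top');pickle.dump((w,t),open('e.pkl','wb'))
a=cv2.resize(w['pixels'][90:190,260:390],None,fx=4,fy=4,interpolation=cv2.INTER_CUBIC)
b=cv2.resize(t['pixels'][168:208,175:305],None,fx=4,fy=4,interpolation=cv2.INTER_CUBIC)
cv2.imwrite('pics/end2.png',np.vstack([a,b]));R=np.array(w['R']);print(-R.T@w['t'])
for y in(0,.002,.004,-.004,-.008): 
  C=[.5545+.03*.12,.2735-.12+y]
  print(y,'wrist top/bottom rim',proj(w,[*C,.091]),proj(w,[*C,.059]))
E
```

```text
[0.55059344 0.21260328 0.37723712]
0 wrist top/bottom rim [324.9893884  167.71730492] [324.44124524 161.54389798]
0.002 wrist top/bottom rim [325.07143373 165.65712938] [324.51445264 159.66802378]
0.004 wrist top/bottom rim [325.15382194 163.58834376] [324.58793684 157.78505684]
-0.004 wrist top/bottom rim [324.82631791 171.8120399 ] [324.29565462 165.27452786]
-0.008 wrist top/bottom rim [324.66459357 175.87297251] [324.15115261 168.97726288]
```

View pics/end2.png

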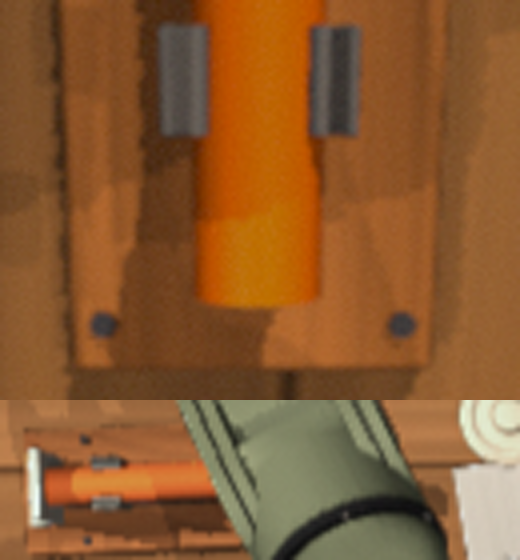

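The end in the wrist crop is at (258,307). It is the top rim that shows, at z = 0.091, because the camera stands beyond it. Scaled by the 24 mm clip, the free end lies about 39.5 mm past the far clip (40 mm expected), so the tube is at the stop. The top crop also shows no gap at the stop (47,485). Handing in.

```bash
python3 -c "
from station import arm
print(arm.hand_in(), arm.state()['t'])"
```

```text
the job is handed in; nothing more can be done
the job is handed in; nothing more can be done
```

The orange tube is in both spring clips with its end against the aluminium stop. I let go of it, drew the arm clear and handed the job in; no verdict was reported.

- **Pressing in:** I felt first contact with the tube axis about 26 mm above its seated height. The highest insertion reading was about 15 N. The tube came to rest on the saddles at about 23 N, with its axis roughly 75 mm above the table.
- **Sliding to the stop:** It slid about 11 mm with roughly 5 N of friction and stopped firmly at about 16 N. All these forces were well under the 60 N limit, as read at the end of each move.
- **Last checks:** The pictures show all four fingers round the tube, no gap at the stop, and the nearby bystanders apparently where they were. Scaled by the clip length, the free end lies about 39.5 mm past the far clip, where 40 mm is expected.
- **Disagreements:** A first rough measurement put the gap to the board edge at 30 mm instead of 35 mm. I had assumed the wrong height for the visible rim; corrected, it is about 33.5 mm, within reading error. The top and side cameras also differed by about 4 mm in x, which I settled by checking both against the gripped tube.
- **Refused moves:** My first three move calls were refused because every row needs all five fields; the arm did not move.

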